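Sort the tested driver board by its verdict

ROBOT

A 6-joint arm with a two-finger parallel gripper is mounted at the origin on the work surface. World frame = base frame: x ahead of the robot, y to its left, z up, the work surface at z = 0. Lengths are in m, angles in rad, forces in N, time in s.
With the tool pointing down it reaches from about 0.425 to 0.925 m from the base axis. Payload 12.5 kg.
Tool frame: the origin (TCP) lies midway between the tips of the shut fingers; the grasp point (between the pads) lies 19 mm behind it; z points along the fingers, y is the line along which they close (so a half turn about z gives the same grasp; the last joint's range is limited). The gripper opens to 85 mm and grips with 20 to 120 N. Pads are 22 mm wide; open, the fingers measure 114 mm over their backs; the gripper's body (76 mm by 85 mm) begins 54 mm behind the grasp point. The pads swing forward as they close: fully open they stand 13 mm farther back than shut.
Start: joints at [1.031, 0.491, 1.559, -0, 1.092, -0.106], TCP at [0.263, 0.567, 0.193] pointing down, gripper open.
Joint ranges: [-3.1, 3.1], [-0.84, 2.19], [0.05, 2.79], [-1.13, 4.28], [0.06, 2.93], [-2.69, 2.69]. Speed limits (rad/s): [2.22, 2.22, 2.79, 3.14, 3.14, 3.14].

INTERFACE

Orientations are given as a rotation vector (axis times angle).
In Python, from plant import manip gives the robot as it stands.
- The arm moves only by the shell command python3 -m pendant 'ROWS' [OPENING] [FORCE]. ROWS is text: rows parted by semicolons, each of 4 numbers parted by spaces: the shift along the tool's x, y, z in cm, then the turn about the tool's z in degrees. In form: tx ty tz spin; .... A call has 1 to 10 rows; each row shifts and turns the commanded pose from where the row before left it, along the tool's axes as they then stand; what a row does not reach is not made up. A row lasts 1/10 s, in which the tool goes at most 50 mm and 8.59 degrees, less where a joint would pass 70% of its speed; a pose out of reach is approached as far as the arm can. A call with a gripper value outside its range is refused whole. OPENING is the closure, from -1 (fully open) to 1 (shut), set as the call begins (- or left out, the last holds). The fingers move at their own pace and stop on an object; FORCE is the grip in N (left out, the last holds). Time passes only in rows, so rows that do not move let the fingers close. It gives the time, the measured TCP pose, the force, the opening and the grip force at its end, in the units of the state.
- manip.sense(): the state, without advancing time (a new reading comes with each control period).
- manip.grab_frame(name): name is "scene" or "top" or "wrist"; returns (picture, depth): 420x560x3 uint8, red, green, blue; 420x560 float32, m along the optical axis (not along the pixel's ray), 0 where there is no reading.
- manip.calibration(name): a dict with "fov_y" (degrees; the focal length in pixels is half the picture's height over the tangent of half this angle, whatever the lens; pixels are square), "cx", "cy" (the principal point, pixels), "dist_coeffs" ([k1, k2, p1, p2, k3] as OpenCV has them; the pictures are not rectified), "R" (3x3) and "t" (3): a world point X has camera coordinates R X + t; the wrist camera has in their place "tool_from_camera" (4x4, takes a point from camera to tool coordinates, whose origin is the TCP and whose axes are the flange's). Camera axes: x right, y down, z forward; pixel columns grow to the right and rows downward; lengths in m; the calibration is good to about 2 mm. A picture is of the moment at which its call begins: read the wrist's pose just before it. calibration takes no time and is no camera call.
- manip.close_job(): hands the job in; it is judged then, once.
Trained networks look in the newest picture that a camera, given by its name, has taken for a name from the list of things; names that differ only in an ending like _2 or _b are one class to them, and where a whole thing is asked for, a point or a joint stands for the part that bears it (a point fixed in the world has none). Each returns a list of dicts, best first, with "conf" (0 to 1); they miss things now and then, are a little off and sometimes report something else, mostly with a low value. They report only what shows in the picture. A call takes as long as a camera call. They do not tell look-alikes from the thing itself.
- manip.spot_in(camera, label): "box" ([left, top, right, bottom] in pixels, round what is visible of it).
The state is a dict: "time": time; "joint_positions": joint angles; "joint_vel": joint speeds; "joint_efforts": joint torques, N m; "tcp_pos": TCP position; "orientation": TCP orientation; "contact_force": force on the tool from outside, world axes, zero at the start; "ft_torque": the same for the moment, N m; "opening": finger opening in m; "finger_force": force on a finger pad.
Only numpy, scipy, OpenCV 4.12 (cv2) and the standard library are available. Lean on these libraries where they do the work, as an engineer would, in place of code of your own. Each camera call takes 0.05 s, during which the arm holds its last target. There are 200 camera calls.

TASK

The coloured token on the tester's white dock is the verdict on the board in the tester. Slide the red-knobbed clamp open, take the board off the sloping deck and set it down (do not drop it) flat, heat sink up, in the tray of the docked token's colour; then slide the clamp fully closed again on the empty tester. Leave the solder spool, the tip cleaner and the screwdriver where they are.

Things in the scene. Friction and masses are not known exactly. Their poses are not given: they have to be found in the camera images.
- tester: Fixed blue board tester on a grey base plate 12 mm thick (x -100 to 100, y -140 to 90 mm, a tongue on to x = 175 mm). Origin on the bench under the seat, z up. Its black deck slopes 35 degrees, low edge to -x (the robot's side), rising to +x: in the tester's frame up-slope is (0.819, 0, 0.574), the deck's normal (-0.574, 0, 0.819). Deck: 140 mm up the slope, y -125 to +55 mm.
- seat (a point): Point on the deck's surface under the centre of the seated board, 100 mm straight above the tester's origin. Axes as the tester's, not the slope's.
- low_lip (a point): Middle of the top of the alloy lip that stops the board's low end: 76 mm long along y, 6 mm thick, 8 mm above the deck. Also, an alloy rail 15 mm high runs along the deck at the board's other side, y = 39 to 45 mm from the seat.
- light_bar (a point): Centre of the white light bar over the deck's upper end: 230 mm along y, 16 mm along x, 20 mm high, underside 230 mm above the bench; one post (14 x 12 mm) near each end. It leaves little room above the board for an upright gripper: come in and leave along the deck's normal.
- dock (a point): Centre of the white disc (60 mm across) on the base plate's tongue, behind the deck (140 mm along the tester's +x), on which the verdict token lies; 12 mm above the bench.
- clamp (a joint): Slide clamp, m. 0 = closed (its steel lip reaches 12 mm over the board's -y edge, near the low end), 0.032 = fully open, board free to lift out. Grows as the knob moves along the tester's -y. Starts within 5 mm of closed; stays where it is left; about 2 N of friction; a stop at each end.
- clamp_knob (a point): Grip point in the clamp's red knob, 30 mm above the deck along its normal. The knob is a block 20 mm along the slope, 24 mm along y, square to the deck, from 6 to 46 mm above it; closed, it is 33 mm down-slope of the seat and at y = -66 mm in the tester's frame. Axes: x up-slope, y the tester's y, z the deck's normal.
- board: Loose driver board, about 0.25 kg: green circuit board on an alloy plate, 110 (x) x 76 (y) x 6 mm, with a heat sink across its middle. Other parts stand up to 18 mm above the underside, near its two ends. Origin: centre of the underside; x its length (up-slope at the start), z out of the component side. Starts flat on the sloping deck at the seat.
- heat_sink (a point): Grip point in the board's grey finned heat sink, 30 mm above the board's underside. The sink is 24 mm along the board's x, 72 mm along its y and spans 6 to 42 mm above the underside. Grip it across the 24 mm. Axes as the board's.
- tray_green: Fixed open green plastic tray, 144 mm (its x) x 106 mm (its y) x 18 mm high outside, walls and floor 4 mm thick (136 x 98 mm inside). Origin: centre of its underside, on the bench; z up. The board fits in it only with the board's length along the tray's x (either way round).
- tray_yellow: Fixed open yellow plastic tray, 144 mm (its x) x 106 mm (its y) x 18 mm high outside, walls and floor 4 mm thick (136 x 98 mm inside). Origin: centre of its underside, on the bench; z up. The board fits in it only with the board's length along the tray's x (either way round).
- tray_red: Fixed open red plastic tray, 144 mm (its x) x 106 mm (its y) x 18 mm high outside, walls and floor 4 mm thick (136 x 98 mm inside). Origin: centre of its underside, on the bench; z up. The board fits in it only with the board's length along the tray's x (either way round).
- token_green: Fixed green token: a disc 44 mm across, 6 mm thick, lying flat; origin at the centre of its underside. One of the three tokens lies on the tester's white dock disc: its colour is the verdict. The other two lie on the token holder. Never handled.
- token_yellow: Fixed yellow token: a disc 44 mm across, 6 mm thick, lying flat; origin at the centre of its underside. One of the three tokens lies on the tester's white dock disc: its colour is the verdict. The other two lie on the token holder. Never handled.
- token_red: Fixed red token: a disc 44 mm across, 6 mm thick, lying flat; origin at the centre of its underside. One of the three tokens lies on the tester's white dock disc: its colour is the verdict. The other two lie on the token holder. Never handled.
- token_holder: Fixed black plate 75 x 140 x 12 mm with two white discs for the unused tokens. Origin: centre of its underside.
- spool: Loose solder spool standing up, 54 mm across, 53 mm high; origin at the centre of its underside. Leave alone.
- tip_cleaner: Loose black tip cleaner with a brown pad, 60 x 95 x 28 mm; origin at the centre of its underside. Leave alone.
- screwdriver: Loose orange-handled screwdriver, 180 mm long, lying on the bench. Leave alone.
Not all that is in view belongs to the job. Leave any yellow look-alike of the board alone. There is more than one size of the tray_red; the one meant has the size given above.

How it is judged:
By the outcome, as a careful person would: the job done as asked, in the order asked, and still so for the second after the job is handed in, with the robot touching nothing.
It also fails if it takes over 72 s, if anything falls off the work surface, if the arm or the gripper's body presses on something with over 40 N, if the wrist force passes 120 N, or if a joint passes its speed limit or range.

## Working session

There is one attempt and no reset: what is moved stays moved. The work goes in short steps, Python scripts to look and compute and a shell command to move; the robot and the scene stay as the last step left them, time stands still between calls to the robot, and variables do not carry over. Pictures are saved under pics/ and viewed, at most 10 in all, crops included, and the job is handed in when it is done.

```bash
ls; mkdir -p pics
cat > h.py <<'E'
import numpy as np, cv2
from scipy.spatial.transform import Rotation as Rot
from plant import manip
def K(c):
    f=210/np.tan(np.radians(c["fov_y"])/2); return np.array([[f,0,c["cx"]],[0,f,c["cy"]],[0,0,1.]])
def cloud(name,save=None):
    s=manip.sense(); im,d=manip.grab_frame(name); c=manip.calibration(name)
    v,u=np.mgrid[0:420,0:560]
    p=cv2.undistortPoints(np.stack([u,v],-1).reshape(-1,1,2).astype(float),K(c),np.array(c["dist_coeffs"],float)).reshape(420,560,2)
    X=np.dstack([p,np.ones((420,560))])*d[...,None]
    if name=="wrist":
        T=np.array(c["tool_from_camera"]); X=X@T[:3,:3].T+T[:3,3]
        X=X@Rot.from_rotvec(s["orientation"]).as_matrix().T+s["tcp_pos"]
    else: X=(X-np.array(c["t"]))@np.array(c["R"])
    X[d==0]=np.nan
    if save: cv2.imwrite("pics/"+save+".png",im[...,::-1]); np.savez("pics/"+save+".npz",im=im,X=X)
    return im,X
E
python3 - <<'E'
from h import *
for n in("scene","top"):
    im,X=cloud(n,n)
    for l in ["tester","board","heat_sink","clamp_knob","tray_green","tray_yellow","tray_red","token_green","token_yellow","token_red","token_holder","spool","tip_cleaner","screwdriver"]:
        for r in manip.spot_in(n,l)[:3]:
            b=np.array(r["box"]).astype(int); cu,cv=(b[0]+b[2])//2,(b[1]+b[3])//2
            print(n,l,round(r["conf"],2),b,np.round(X[min(cv,419),min(cu,559)],3))
print(manip.sense())
E
```

```text
pics
scene tester 0.66 [310 156 428 266] [0.653 0.167 0.117]
scene tester 0.3 [192 271 262 336] [ 0.5   -0.235  0.007]
scene board 0.92 [354 173 390 204] [0.621 0.223 0.13 ]
scene board 0.65 [364 132 391 167] [0.527 0.424 0.014]
scene heat_sink 0.6 [366 132 396 163] [0.535 0.431 0.024]
scene heat_sink 0.58 [354 175 389 206] [0.622 0.219 0.126]
scene clamp_knob 0.67 [338 193 359 214] [0.592 0.159 0.103]
scene tray_green 0.96 [195 272 262 333] [ 0.5   -0.231  0.005]
scene tray_green 0.44 [310 157 425 267] [0.651 0.16  0.12 ]
scene tray_yellow 0.61 [154 305 225 380] [ 0.494 -0.37   0.005]
scene tray_red 0.64 [ 95 227 180 313] [ 0.25  -0.322  0.01 ]
scene tray_red 0.58 [232 233 300 297] [ 0.508 -0.087  0.003]
scene tray_red 0.41 [407 154 429 169] [0.656 0.439 0.049]
scene token_green 0.61 [397 233 417 247] [0.768 0.213 0.018]
scene token_yellow 0.83 [312 338 327 359] [ 0.758 -0.178  0.02 ]
scene token_red 0.75 [325 315 343 334] [ 0.751 -0.106  0.017]
scene token_holder 0.83 [302 310 354 370] [ 0.763 -0.147  0.014]
scene spool 0.57 [405 152 427 173] [0.654 0.428 0.055]
scene spool 0.48 [3
[... 1382 characters left out ...]

{'time': 1.5, 'joint_positions': array([ 1.03140207e+00,  4.90896747e-01,  1.55893470e+00,  9.90327464e-07,
        1.09169069e+00, -1.05579213e-01]), 'joint_vel': array([-0.00122061, -0.00071621,  0.00101043, -0.00159319, -0.0013955 ,
       -0.00028044]), 'joint_efforts': array([ 5.53310929e-04, -6.18266058e+01, -2.61843860e+01, -9.66954303e-05,
        3.71296346e-04,  2.51403932e-06]), 'tcp_pos': array([0.26267923, 0.56712425, 0.192517  ]), 'orientation': array([6.76100239e-01, 3.06795659e+00, 1.05499142e-04]), 'contact_force': array([-0.70939613, -0.18717869,  0.77236664]), 'ft_torque': array([-0.02109676,  0.01041392,  0.03768644]), 'finger_force': 0.0, 'opening': 0.08560427514983744}
```

View both.

Run:
```python
import cv2
a=cv2.imread("pics/scene.png");b=cv2.imread("pics/top.png")
cv2.imwrite("pics/s2.png",cv2.resize(a[130:390,80:440],(800,578),interpolation=cv2.INTER_CUBIC))
cv2.imwrite("pics/t2.png",cv2.resize(b[110:340,110:430],(800,575),interpolation=cv2.INTER_CUBIC))
```

```text
(no output)
```

View pics/s2.png

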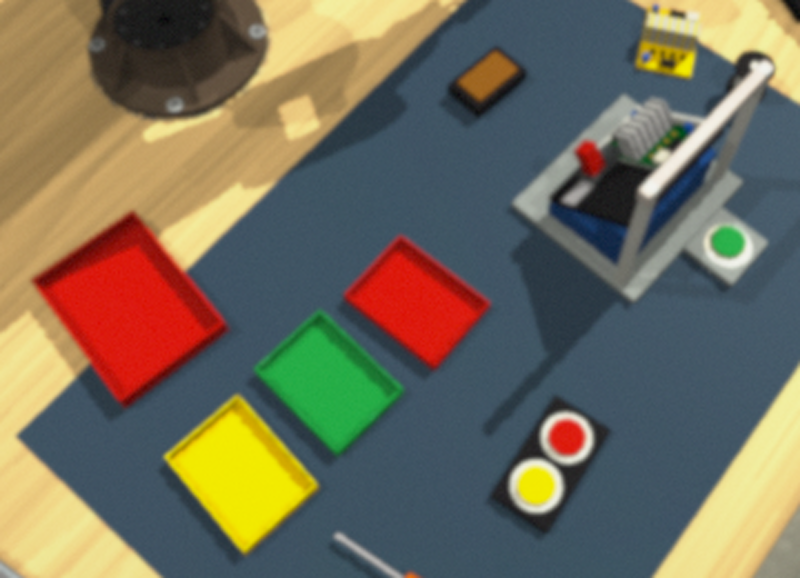

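View pics/t2.png

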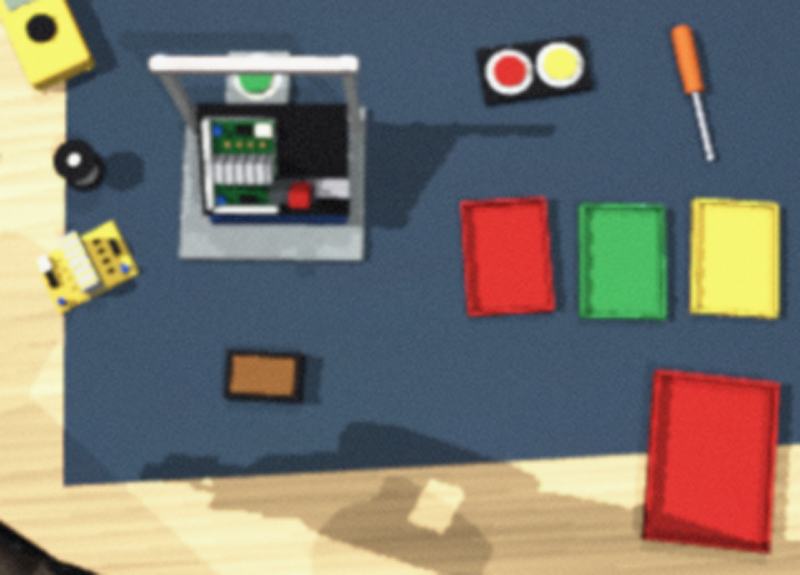

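The docked token is green: (757,237 in the enlarged scene view), with red and yellow on the holder. The green tray is the middle one, in the row at (622,262 in the enlarged top view). Next I'll fit poses from the depth clouds.

```bash
python3 -m pendant --help 2>&1 | head -20
python3 - <<'E'
from h import *
print(np.round(manip.calibration("wrist")["tool_from_camera"],3))
for n in("top","scene"):
    D=np.load(f"pics/{n}.npz"); im=D["im"].astype(int); X=D["X"]; r,g,b=im[...,0],im[...,1],im[...,2]
    def rep(nm,m):
        P=X[m]; P=P[~np.isnan(P[:,0])]; 
        rc=cv2.minAreaRect(P[:,:2].astype(np.float32)*1000)
        print(n,nm,len(P),"c",np.round(rc[0],1),"size",np.round(rc[1],1),"ang",round(rc[2],1),"med",np.round(np.median(P,0),4),"zmin/max",np.round(np.percentile(P[:,2],[2,98]),3))
    reg=lambda x0,x1,y0,y1,z0,z1:(X[...,0]>x0)&(X[...,0]<x1)&(X[...,1]>y0)&(X[...,1]<y1)&(X[...,2]>z0)&(X[...,2]<z1)
    rep("green tray",(g>r*1.5)&(g>b*1.3)&reg(.38,.62,-.32,-.15,-.02,.05))
    rep("knob",(r>120)&(r>2.2*g)&reg(.5,.7,.1,.3,.05,.2))
    rep("bar",reg(.62,.78,.05,.4,.215,.3))
    rep("token",(g>r*1.4)&(g>b*1.2)&reg(.7,.85,.15,.3,-.02,.05))
    rep("green pcb",(g>r*1.4)&(g>b*1.2)&reg(.5,.7,.15,.3,.06,.2))
    rep("base",reg(.5,.9,.0,.4,.006,.019))
E
```

```text
invalid input at $: expected rows of numbers
[[-0.001 -0.946 -0.323  0.083]
 [ 1.    -0.001 -0.001  0.   ]
 [ 0.001 -0.323  0.946 -0.181]
 [ 0.     0.     0.     1.   ]]
top green tray 1629 c [ 502.  -232.5] size [113.1 153. ] ang 85.3 med [ 0.5005 -0.232   0.0054] zmin/max [-0.003  0.021]
top knob 70 c [580.1 160.6] size [28.8 24.3] ang 0.2 med [0.577  0.1603 0.1185] zmin/max [0.104 0.125]
top bar 596 c [694.9 193.9] size [226.6  20. ] ang 86.3 med [0.6936 0.1939 0.2491] zmin/max [0.225 0.256]
top token 75 c [758.8 218.8] size [39.  24.4] ang 88.9 med [0.7596 0.219  0.0184] zmin/max [0.01  0.025]
top green pcb 340 c [625.2 211.5] size [100.3  88. ] ang 83.8 med [0.64   0.2296 0.1158] zmin/max [0.078 0.14 ]
top base 2732 c [700.  199.7] size [399.7 398.8] ang 0.0 med [0.604  0.206  0.0105] zmin/max [0.006 0.018]
scene green tray 2336 c [ 494.8 -228.4] size [113.2 154.3] ang 84.4 med [ 0.498  -0.2307  0.0055] zmin/max [-0.001  0.021]
scene knob 100 c [581.2 159.9] size [29.7 39. ] ang 32.8 med [0.585  0.1573 0.1153] zmin/max [0.092 0.125]
scene bar 685 c [695.7 192.3] size [232.5  17.4] ang 86.3 med [0.6966 0.1823 0.249 ] zmin/max [0.222 0.254]
scene token 155 c [765.4 218.5] size [38.9 40.9] ang 10.0 med [0.7647 0.2182 0.0181] zmin/max [0.013 0.023]
scene green pcb 65 c [626.  229.3] size [68.3 62.6] ang 70.1 med [0.6425 0.2274 0.1171] zmin/max [0.079 0.138]
scene base 2825 c [702.3 200.5] size [395.2 393.9] ang 89.3 med [0.7042 0.1883 0.0117] zmin/max [0.006 0.018]
```

```bash
python3 -m pendant '0 0 -4 -6; 0 0 -4 -6; 0 0 -4 -6; -2 -4 -4 -7; -2 -4 -3 0; -2 -4 0 0; -2 -4 0 0; -2 -4 0 0; -2 -4 0 0; -2 -4 0 0'
```

```text
time: 2.5
tcp_pos: [0.3948, 0.2935, 0.3739]
orientation: [-0.004, 3.141, 0.001]
contact_force: [1.2, 0.2, 0.8]
opening: 0.0856
finger_force: 0.0
```

```bash
python3 -m pendant '-4 -3 0 0; -4 -3 0 0; -4 -3 0 0; 0 0 0 0; 0 0 0 0'
python3 - <<'E'
from h import *
print(manip.sense()["tcp_pos"])
im,X=cloud("wrist","w1"); im=im.astype(int); r,g,b=im[...,0],im[...,1],im[...,2]
reg=lambda x0,x1,y0,y1,z0,z1:(X[...,0]>x0)&(X[...,0]<x1)&(X[...,1]>y0)&(X[...,1]<y1)&(X[...,2]>z0)&(X[...,2]<z1)
for l in("clamp_knob","heat_sink"):
    print(l,[(np.round(q["box"]),round(q["conf"],2)) for q in manip.spot_in("wrist",l)[:2]])
def rep(nm,m):
    P=X[m]; P=P[~np.isnan(P[:,0])]
    if len(P)<10: print(nm,len(P)); return
    c=P.mean(0); w,V=np.linalg.eigh(np.cov((P-c)[:,:2].T)); v=V[:,1]
    print(nm,len(P),"mean",np.round(c,4),"long axis deg",round(np.degrees(np.arctan2(v[1],v[0]))%180,2),"lo",np.round(np.percentile(P,2,0),3),"hi",np.round(np.percentile(P,98,0),3))
rep("knob",(r>110)&(r>2.2*g)&reg(.5,.7,.1,.3,.05,.2))
rep("bar",reg(.62,.78,.05,.4,.242,.3))
rep("sinktop",reg(.55,.66,.15,.3,.125,.2)&(abs(r-g)<25))
rep("pcb",(g>r*1.4)&(g>b*1.2)&reg(.5,.72,.15,.3,.05,.2))
for n in("top","scene"):
    D=np.load(f"pics/{n}.npz"); im=D["im"].astype(int); X=D["X"]; r,g,b=im[...,0],im[...,1],im[...,2]
    rep(n+"bar",reg(.62,.78,.05,.4,.242,.3))
    rep(n+" tray",(g>r*1.5)&(g>b*1.3)&reg(.38,.62,-.32,-.15,-.02,.05))
    rep(n+" trayfloor",(g>r*1.5)&(g>b*1.3)&reg(.38,.62,-.32,-.15,-.02,.008))
E
```

```text
time: 3.0
tcp_pos: [0.5151, 0.2047, 0.3732]
orientation: [0.001, -3.141, 0.0]
contact_force: [-0.3, 0.2, -0.0]
opening: 0.0857
finger_force: 0.0
[0.51511021 0.20470683 0.37315578]
clamp_knob [(array([246., 194., 278., 219.]), 0.85)]
heat_sink [(array([268., 197., 317., 267.]), 0.65), (array([370., 133., 439., 189.]), 0.61)]
knob 273 mean [0.5776 0.1599 0.113 ] long axis deg 7.23 lo [0.565 0.149 0.068] hi [0.597 0.17  0.123]
bar 2271 mean [0.6934 0.1967 0.2481] long axis deg 86.31 lo [0.682 0.093 0.242] hi [0.706 0.303 0.25 ]
sinktop 1090 mean [0.6177 0.2244 0.1333] long axis deg 117.46 lo [0.595 0.19  0.125] hi [0.659 0.266 0.14 ]
pcb 1306 mean [0.6291 0.2272 0.1067] long axis deg 1.39 lo [0.582 0.19  0.074] hi [0.685 0.26  0.138]
topbar 514 mean [0.6943 0.1925 0.2499] long axis deg 86.33 lo [0.681 0.084 0.243] hi [0.707 0.302 0.256]
top tray 1629 mean [ 0.5006 -0.2317  0.0063] long axis deg 177.39 lo [ 0.429 -0.284 -0.003] hi [ 0.57  -0.178  0.021]
top trayfloor 1152 mean [ 0.5002 -0.2317  0.0033] long axis deg 176.51 lo [ 0.435 -0.284 -0.004] hi [ 0.569 -0.182  0.008]
scenebar 586 mean [0.6961 0.1875 0.2494] long axis deg 86.2 lo [0.684 0.079 0.244] hi [0.709 0.302 0.254]
scene tray 2336 mean [ 0.4977 -0.2305  0.0067] long axis deg 174.08 lo [ 0.427 -0.285 -0.001] hi [ 0.569 -0.176  0.021]
scene trayfloor 1763 mean [ 0.4968 -0.2298  0.0042] long axis deg 173.66 lo [ 0.429 -0.284 -0.001] hi [ 0.567 -0.175  0.008]
```

View pics/w1.png

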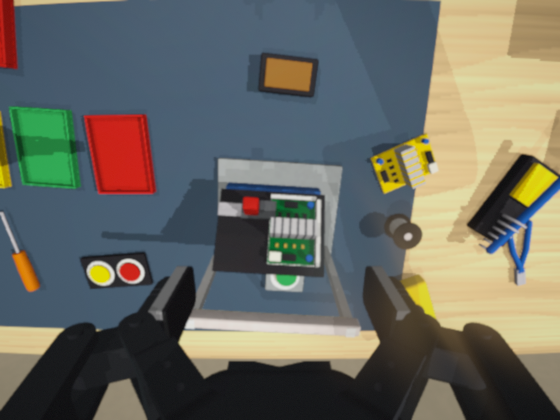

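The wrist view confirms it: tester at (280,235), knob at (251,205), sink at (293,228), green tray at (45,147). I'll refine the tester's origin in its own frame.

Run:
```python
from h import *
a=np.radians(-3.7); Rz=np.array([[np.cos(a),-np.sin(a),0],[np.sin(a),np.cos(a),0],[0,0,1]])
B=np.array([[.8192,0,.5736],[0,1,0],[-.5736,0,.8192]])
o=np.array([.627,.2255,.1])
for n in("w1","top","scene"):
    D=np.load(f"pics/{n}.npz"); im=D["im"].astype(int); r,g,b=im[...,0],im[...,1],im[...,2]
    S=(D["X"]-o)@Rz@B.T*1000   # slope frame: s,y,h
    box=lambda *q: np.all([(S[...,i]>q[2*i])&(S[...,i]<q[2*i+1]) for i in range(3)],0)
    def pr(nm,m): 
        P=S[m]; print(n,nm,len(P),"med",np.round(np.median(P,0),1),"lo",np.round(np.percentile(P,4,0),1),"hi",np.round(np.percentile(P,96,0),1))
    pr("deck",box(0,60,-110,-50,-15,15)&(r<70)&(g<70)&(b<70))
    pr("sinktop",box(-25,25,-50,50,34,55))
    red=(r>110)&(r>2.2*g)
    pr("knobtop",box(-60,0,-95,-40,38,60)&red); pr("knob",box(-60,0,-95,-40,0,60)&red)
    pr("pcb",box(-80,80,-60,60,-5,14)&(g>r*1.3)&(g>b*1.2))
    pr("rail",box(-60,60,30,60,9,22))
    T=(D["X"]-o)@Rz*1000; m=(abs(T[...,0]-140)<30)&(abs(T[...,1])<30)&(abs(T[...,2]+82)<8)&(g>r*1.4)
    print(n,"token",np.round(T[m].mean(0),1),m.sum())
```

```text
w1 deck 1345 med [ 30.9 -80.   -1.7] lo [   2.6 -107.5   -3.3] hi [ 57.7 -52.3  -0.2]
w1 sinktop 758 med [ 1.2 -1.  40.2] lo [-10.6 -33.8  38.2] hi [12.5 32.4 41.6]
w1 knobtop 190 med [-30.3 -69.4  43.8] lo [-39.7 -79.7  41. ] hi [-21.7 -58.8  45.3]
w1 knob 263 med [-27.5 -68.9  43.3] lo [-39.6 -79.5  13.7] hi [-21.2 -58.2  45.2]
w1 pcb 1362 med [17.8  2.4  4.2] lo [-49.6 -32.6   2.3] hi [52.6 33.5  9.8]
w1 rail 272 med [10.  40.8 13.1] lo [-47.6  31.6  10.5] hi [53.  43.8 15.5]
w1 token [145.2   1.9 -82.5] 156
top deck 384 med [ 30.2 -78.4  -0.5] lo [   2.1 -107.2   -6.3] hi [ 57.4 -51.5   5.3]
top sinktop 216 med [ 2.2  0.  41.3] lo [-10.9 -32.1  35.8] hi [13.6 31.7 46.5]
top knobtop 52 med [-28.2 -68.2  43.1] lo [-36.3 -77.4  38.8] hi [-20.6 -56.2  50.5]
top knob 73 med [-25.4 -68.3  42.3] lo [-36.3 -79.3  20.4] hi [-20.2 -56.4  49.3]
top pcb 353 med [20.5  4.1  5.6] lo [-44.8 -31.2   0.1] hi [55.  32.4 12.4]
top rail 82 med [11.5 40.5 14. ] lo [-49.5  31.3   9.8] hi [56.2 43.7 19.5]
top token [132.5   2.9 -81.3] 72
scene deck 229 med [ 22.9 -86.9  -0.7] lo [   2.1 -109.1   -3.1] hi [ 52.3 -53.9   2. ]
scene sinktop 202 med [ 3.4 -5.2 41. ] lo [-12.  -36.5  34.8] hi [13.5 31.6 43.5]
scene knobtop 43 med [-25.8 -70.   43.7] lo [-35.1 -80.8  38.8] hi [-20.  -60.9  47.2]
scene knob 105 med [-23.  -71.7  34.2] lo [-35.  -81.5  12.7] hi [-19.5 -59.9  46.3]
scene pcb 85 med [20.3  2.6  5.4] lo [-40.6 -35.9   2.4] hi [42.3 31.8 11.4]
scene rail 54 med [24.3 39.7 14. ] lo [-43.9  31.2   9.6] hi [52.9 44.  17.8]
scene token [138.1   1.8 -82. ] 155
```

```bash
python3 -m pendant '-2.7 -2.3 3 0; -2.7 -2.2 3 0; 0 0 4 3.7; 0 0 4 0; 0 0 4 0; 0 0 3 0; 0 0 0 0; 0 0 0 0' -0.06 25
```

```text
time: 3.95
tcp_pos: [0.5688, 0.1615, 0.1648]
orientation: [0.096, 3.139, 0.0]
contact_force: [-0.5, -0.7, -0.4]
opening: 0.0451
finger_force: 0.0
```

```bash
python3 -m pendant '0 -0.2 2 0; 0 0 2 0; 0 0 1.5 0; 0 0 0.9 0; 0 0 0 0; 0 0 0 0' && python3 -m pendant '0 0 0 0; 0 0 0 0; 0 0 0 0; 0 0 0 0; 0 0 0 0; 0 0 0 0' 1 30
```

```text
time: 4.55
tcp_pos: [0.5693, 0.159, 0.1011]
orientation: [0.097, 3.138, 0.001]
contact_force: [0.8, 0.1, 0.2]
opening: 0.0454
finger_force: 0.0
time: 5.15
tcp_pos: [0.5687, 0.1586, 0.0997]
orientation: [-0.097, -3.14, -0.0]
contact_force: [0.4, 0.5, 0.6]
opening: 0.0
finger_force: 0.0
```

Run:
```python
from h import *
im,X=cloud("scene","s3"); im2,X2=cloud("wrist","w3")
a=cv2.resize(im[150:270,310:430],(480,480),interpolation=cv2.INTER_CUBIC); b=im2[120:420,130:430]
b=cv2.resize(b,(480,480)) 
c=np.hstack([a,b]); c=cv2.resize(c,(800,400)); cv2.imwrite("pics/c3.png",c[...,::-1])
```

```text
(no output)
```

View pics/c3.png

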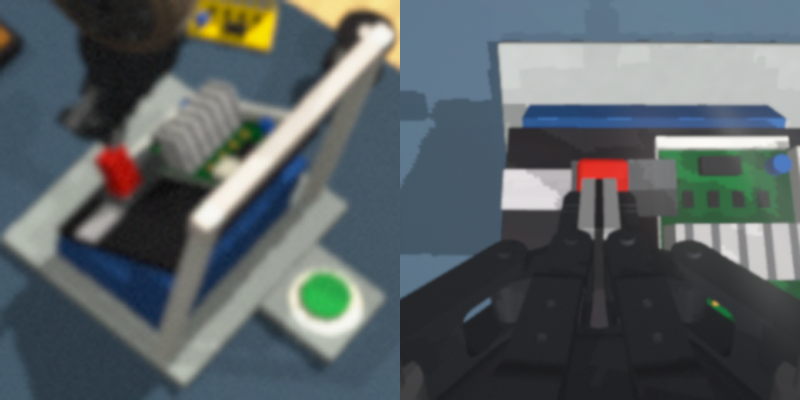

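Run:
```python
from h import *
for n in("w3","s3"):
    D=np.load(f"pics/{n}.npz"); im=D["im"].astype(int); X=D["X"]; r,g,b=im[...,0],im[...,1],im[...,2]
    m=(r>100)&(r>2.2*g)&(abs(X[...,0]-.58)<.06)&(abs(X[...,1]-.16)<.06)&(X[...,2]>.04)
    P=X[m]; print(n,len(P),np.round(np.percentile(P,[3,50,97],axis=0),3).tolist())
X=np.load("pics/w3.npz")["X"]; 
v,u=np.nonzero(m) if 0 else (0,0)
for row in range(225,300,6): print(row,[np.round(X[row,c],3).tolist() for c in (266,273,280,287,294)])
print(manip.sense()["tcp_pos"])
```

```text
w3 677 [[0.562, 0.149, 0.11], [0.568, 0.161, 0.116], [0.575, 0.171, 0.144]]
s3 119 [[0.568, 0.145, 0.094], [0.585, 0.156, 0.112], [0.598, 0.171, 0.124]]
225 [[0.573, 0.148, 0.064], [0.574, 0.154, 0.064], [nan, nan, nan], [0.574, 0.165, 0.064], [0.574, 0.17, 0.064]]
231 [[0.577, 0.148, 0.066], [0.577, 0.153, 0.067], [0.578, 0.159, 0.066], [0.578, 0.164, 0.066], [0.579, 0.17, 0.066]]
237 [[0.581, 0.148, 0.069], [0.582, 0.153, 0.069], [0.581, 0.159, 0.07], [0.582, 0.164, 0.069], [0.582, 0.169, 0.07]]
243 [[0.565, 0.151, 0.114], [0.565, 0.155, 0.114], [0.565, 0.16, 0.115], [0.565, 0.164, 0.115], [0.566, 0.168, 0.114]]
249 [[0.568, 0.151, 0.116], [0.568, 0.155, 0.116], [0.568, 0.159, 0.116], [0.569, 0.164, 0.116], [0.569, 0.168, 0.117]]
255 [[0.557, 0.153, 0.144], [0.558, 0.156, 0.143], [0.558, 0.16, 0.143], [0.558, 0.163, 0.143], [0.572, 0.168, 0.118]]
261 [[0.558, 0.153, 0.149], [0.559, 0.156, 0.149], [0.558, 0.16, 0.15], [0.559, 0.163, 0.149], [0.575, 0.167, 0.121]]
267 [[0.558, 0.153, 0.155], [0.558, 0.157, 0.155], [0.558, 0.16, 0.155], [0.559, 0.163, 0.155], [0.563, 0.167, 0.149]]
273 [[0.557, 0.154, 0.162], [0.558, 0.157, 0.161], [0.559, 0.16, 0.16], [0.558, 0.163, 0.161], [0.563, 0.166, 0.153]]
279 [[0.558, 0.154, 0.166], [0.559, 0.157, 0.165], [0.558, 0.16, 0.166], [0.558, 0.163, 0.166], [0.563, 0.166, 0.159]]
285 [[0.558, 0.154, 0.171], [0.558, 0.157, 0.171], [0.558, 0.16, 0.171], [0.559, 0.163, 0.17], [0.558, 0.166, 0.171]]
291 [[0.558, 0.154, 0.175], [0.558, 0.157, 0.175], [0.558, 0.16, 0.175], [0.558, 0.163, 0.176], [0.557, 0.166, 0.177]]
297 [[0.556, 0.154, 0.181], [0.557, 0.157, 0.181], [0.561, 0.16, 0.175], [0.557, 0.163, 0.181], [0.556, 0.165, 0.183]]
[0.5686421  0.15867057 0.09967478]
```

Run:
```python
from h import *
D=np.load("pics/s3.npz"); X=D["X"]; im=D["im"]
m=(abs(X[...,0]-.569)<.03)&(abs(X[...,1]-.16)<.025)&(X[...,2]>.12)&(X[...,2]<.25)
for lo in np.arange(.12,.22,.01):
    k=m&(X[...,2]>=lo)&(X[...,2]<lo+.01); 
    if k.sum(): print(round(lo,2),k.sum(),np.round(X[k].mean(0),3),im[k].mean(0).round())
W=np.load("pics/w3.npz")["im"]
c=np.hstack([cv2.resize(im[150:230,310:390],(400,400)),cv2.resize(W[220:300,240:320],(400,400))]); cv2.imwrite("pics/c4.png",c[...,::-1])
```

```text
0.12 24 [0.577 0.158 0.122] [176.  36.  29.]
0.13 1 [0.577 0.151 0.139] [157.  43.  38.]
0.14 7 [0.578 0.154 0.147] [117.  77.  74.]
0.15 16 [0.576 0.151 0.155] [86. 76. 73.]
0.16 8 [0.577 0.152 0.165] [63. 64. 62.]
0.17 9 [0.578 0.156 0.175] [69. 71. 68.]
0.18 15 [0.579 0.156 0.186] [60. 62. 60.]
0.19 28 [0.571 0.143 0.194] [35. 36. 36.]
0.2 13 [0.58  0.149 0.207] [34. 35. 34.]
0.21 18 [0.584 0.152 0.214] [34. 35. 34.]
```

View pics/c4.png

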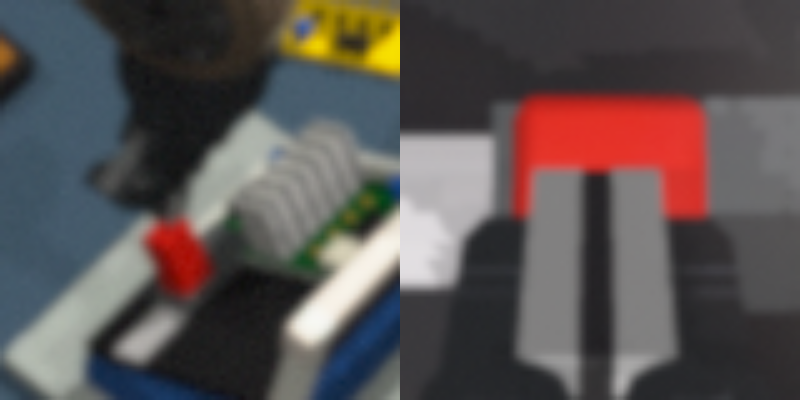

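Both cameras put the shut fingertips at z≈0.14, above the red knob top (0.12). That is 40 mm behind the reported TCP, so I'll work to the observed tips.

```bash
python3 -m pendant '0 0 0 0; 0 0 0 0; 0 0 0 0; 0 0 0 0' -0.06 30 && python3 -m pendant '0 0.1 1 0; 0 0 1 0; 0 0 0 0' && python3 -m pendant '0 0 1 0; 0 0 0.8 0; 0 0 0 0; 0 0 0 0' && python3 -m pendant '0 0 0 0; 0 0 0 0; 0 0 0 0; 0 0 0 0; 0 0 0 0; 0 0 0 0' 1 30
```

```text
time: 5.65
tcp_pos: [0.5687, 0.1587, 0.0997]
orientation: [0.097, 3.14, 0.0]
contact_force: [-0.0, 0.1, 0.4]
opening: 0.0455
finger_force: 0.0
time: 5.95
tcp_pos: [0.5678, 0.1595, 0.0778]
orientation: [-0.097, -3.137, 0.001]
contact_force: [-0.0, 0.7, -0.6]
opening: 0.0451
finger_force: 0.0
time: 6.35
tcp_pos: [0.5687, 0.1596, 0.0615]
orientation: [-0.097, -3.14, 0.0]
contact_force: [-0.5, 0.7, 0.1]
opening: 0.0455
finger_force: 0.0
time: 6.95
tcp_pos: [0.5689, 0.1597, 0.0621]
orientation: [0.097, 3.139, 0.0]
contact_force: [-0.7, 0.4, 5.4]
opening: 0.0234
finger_force: 31.2
```

```bash
python3 -m pendant '0 -0.8 0 0; 0 -0.8 0 0; 0 -0.7 0 0; 0 -0.4 0 0; 0 0 0 0; 0 0 0 0' && python3 -m pendant '0 -0.2 0 0; 0 0 0 0; 0 0 0 0'
```

```text
time: 7.55
tcp_pos: [0.5671, 0.1324, 0.0621]
orientation: [0.098, 3.14, -0.0]
contact_force: [-1.3, -1.7, 5.7]
opening: 0.0231
finger_force: 31.3
time: 7.85
tcp_pos: [0.5671, 0.1313, 0.0621]
orientation: [0.098, 3.139, 0.001]
contact_force: [-0.4, 4.2, 5.0]
opening: 0.0234
finger_force: 31.4
```

```bash
python3 -m pendant '0 -0.2 0 0; 0 0 0 0; 0 0 0 0' && python3 -m pendant '0 0 0 0; 0 0 0 0; 0 0 0 0; 0 0 -3 0; 0 0 -5 0; 0 0 -5 0; 0 0 -4 0; 0 0 0 0' -1
python3 - <<'E'
from h import *
a=np.radians(-3.7); Rz=np.array([[np.cos(a),-np.sin(a),0],[np.sin(a),np.cos(a),0],[0,0,1]])
B=np.array([[.8192,0,.5736],[0,1,0],[-.5736,0,.8192]]); o=np.array([.627,.2255,.1])
im,X=cloud("wrist","w5"); im=im.astype(int); r,g,b=im[...,0],im[...,1],im[...,2]
S=(X-o)@Rz@B.T*1000
box=lambda *q: np.all([(S[...,i]>q[2*i])&(S[...,i]<q[2*i+1]) for i in range(3)],0)
def pr(nm,m): 
    P=S[m]; print(nm,len(P),"med",np.round(np.median(P,0),1),"lo",np.round(np.percentile(P,3,0),1),"hi",np.round(np.percentile(P,97,0),1))
pr("knobtop",box(-60,0,-125,-40,38,60)&(r>110)&(r>2.2*g)); pr("sinktop",box(-25,25,-50,50,34,55)); pr("rail",box(-60,60,36,60,9,22))
pr("pcb",box(-80,80,-60,60,-5,14)&(g>r*1.3)&(g>b*1.2))
m=box(-25,25,-50,50,36,50); rc=cv2.minAreaRect(S[m][:,:2].astype(np.float32)); print(rc)
c=cv2.resize(np.clip(im[150:330,200:400],0,255).astype(np.uint8),(640,576)); cv2.imwrite("pics/c5.png",c[...,::-1])
E
```

```text
time: 8.15
tcp_pos: [0.5671, 0.1311, 0.0621]
orientation: [0.097, 3.139, 0.005]
contact_force: [-0.8, 17.8, 3.6]
opening: 0.0234
finger_force: 31.4
time: 8.95
tcp_pos: [0.5687, 0.1287, 0.2373]
orientation: [0.098, 3.131, 0.002]
contact_force: [-0.2, 0.4, -1.6]
opening: 0.0856
finger_force: 0.0
knobtop 413 med [-30.  -98.2  43.9] lo [ -39.8 -109.7   40.6] hi [-21.7 -86.7  45.4]
sinktop 1673 med [ 0.9 -1.1 40.2] lo [-11.1 -35.1  36.9] hi [12.3 33.6 41.6]
rail 475 med [21.5 40.9 12.9] lo [-50.4  38.3   9.6] hi [54.  44.5 14.6]
pcb 2680 med [15.4 -0.5  4.2] lo [-52.1 -35.6   2.8] hi [51.2 34.3  6.3]
((0.5191755294799805, -0.2053375244140625), (24.586294174194336, 72.40574645996094), 0.17685112357139587)
```

View pics/c5.png

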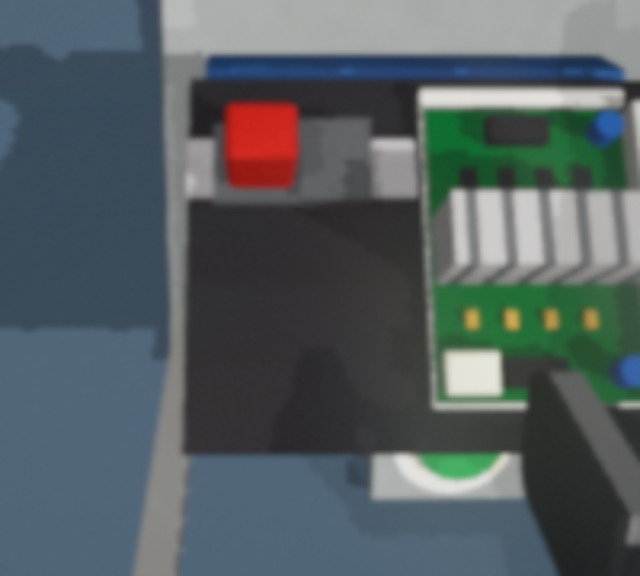

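Clamp is fully open: the knob measures y=-98 and is clear of the board at (262,145). The upright tool will grip the sink's end faces along y, with tips above the 15 mm rail.

```bash
python3 -m pendant '-1.2 3.3 0 0; -1.2 3.3 0 0; -1.2 3.4 1 0; 0 0 4 0; 0 0 2 0; 0 0 0 0; 0 0 0 0; 0 0 0 0'
python3 - <<'E'
from h import *
s=manip.sense(); print(s["tcp_pos"],Rot.from_rotvec(s["orientation"]).as_matrix().round(3).tolist())
im,X=cloud("wrist","w6")
Rm=Rot.from_rotvec(s["orientation"]).as_matrix(); L=(X-s["tcp_pos"])@Rm*1000
for sg in(1,-1):
    m=(abs(L[...,0])<14)&(sg*L[...,1]>36)&(sg*L[...,1]<62)&(L[...,2]>-110)&(L[...,2]<-20); P=L[m]
    print(sg,len(P),np.round(np.percentile(P,[1,50,99],axis=0),1).tolist())
# sink in tool coords
T=X*1000; m=(abs(X[...,0]-.612)<.03)&(abs(X[...,1]-.2265)<.05)&(X[...,2]>.122)&(X[...,2]<.15)
P=L[m]; print("sink tool",len(P),np.round(np.percentile(P,[1,50,99],axis=0),1).tolist()); print(cv2.minAreaRect(P[:,:2].astype(np.float32)))
cv2.imwrite("pics/c6.png",cv2.resize(im[180:420,110:450],(800,565))[...,::-1])
E
```

```text
time: 9.8
tcp_pos: [0.6095, 0.2261, 0.1628]
orientation: [0.098, 3.139, 0.001]
contact_force: [-0.7, 0.2, -0.3]
opening: 0.0854
finger_force: 0.0
[0.60946416 0.22612513 0.16277658] [[-0.998, 0.062, 0.002], [0.062, 0.998, 0.0], [-0.001, 0.001, -1.0]]
1 5892 [[-11.0, 39.3, -109.5], [6.6, 48.2, -97.3], [13.0, 61.9, -53.8]]
-1 5966 [[-11.0, -61.9, -109.4], [6.8, -48.2, -97.7], [13.0, -39.1, -53.8]]
sink tool 3530 [[-27.0, -34.9, 22.4], [3.5, 0.7, 29.8], [15.4, 40.6, 40.2]]
((-6.83220100402832, 4.911075592041016), (45.39181137084961, 80.97747802734375), 0.4053226113319397)
```

View pics/c6.png

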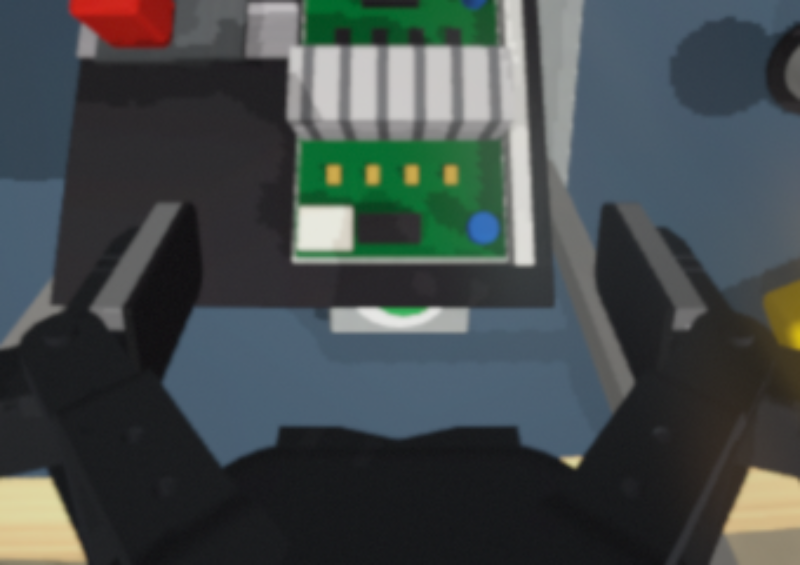

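```bash
python3 -m pendant '-0.1 0 3 0; 0 0 3 0; 0 0 2 0; 0 0 1 0; 0 0 0.5 0; 0 0 0 0; 0 0 0 0' && python3 -m pendant '0 0 0 0; 0 0 0 0; 0 0 0 0; 0 0 0 0; 0 0 0 0; 0 0 0 0' 1 35
```

```text
time: 10.55
tcp_pos: [0.6105, 0.2264, 0.0679]
orientation: [0.097, 3.138, 0.001]
contact_force: [-0.8, -0.2, -0.2]
opening: 0.0853
finger_force: 0.0
time: 11.15
tcp_pos: [0.6105, 0.2264, 0.068]
orientation: [0.097, 3.138, 0.001]
contact_force: [-1.6, -0.0, 7.2]
opening: 0.0712
finger_force: 40.7
```

```bash
python3 -m pendant '0.29 0 -0.41 0; 0.29 0 -0.41 0; 0.57 0 -0.82 0; 0 0 0 0' && python3 -m pendant '0.86 0 -1.2 0; 0.86 0 -1.2 0; 0.86 0 -1.2 0; 1.1 0 -1.6 0; 1.1 0 -1.6 0; 1.1 0 -1.6 0; 0 0 -2 0; 0 0 -2 0; 0 0 0 0; 0 0 0 0'
python3 - <<'E'
from h import *
s=manip.sense(); im,X=cloud("wrist","w7"); ims,Xs=cloud("scene","s7")
Rm=Rot.from_rotvec(s["orientation"]).as_matrix(); L=(X-s["tcp_pos"])@Rm*1000; im=im.astype(int); r,g,b=im[...,0],im[...,1],im[...,2]
m=(g>r*1.3)&(g>b*1.2)&(abs(L[...,1])<45)&(abs(L[...,0])<70)&(L[...,2]<40)&(L[...,2]>-60); P=L[m]
print("pcb",len(P),np.round(np.percentile(P,[2,50,98],axis=0),1).tolist())
c=P.mean(0); n=np.linalg.svd(P-c,full_matrices=False)[2][2]; print("normal",n.round(3),c.round(1))
a=cv2.resize(im[150:420,110:450].astype(np.uint8),(500,400)); b=cv2.resize(ims[110:260,290:440],(400,400))
cv2.imwrite("pics/c7.png",cv2.resize(np.hstack([a,b]),(800,356))[...,::-1])
E
```

```text
time: 11.55
tcp_pos: [0.5976, 0.2271, 0.0841]
orientation: [-0.097, -3.14, -0.0]
contact_force: [-0.0, -0.7, -2.3]
opening: 0.0715
finger_force: 41.1
time: 12.55
tcp_pos: [0.5392, 0.2306, 0.2073]
orientation: [0.097, 3.139, 0.0]
contact_force: [-0.2, -0.6, -3.0]
opening: 0.0712
finger_force: 41.9
pcb 11729 [[-45.4, -35.7, -57.5], [-25.3, 0.0, -43.0], [29.1, 35.4, -5.4]]
normal [-0.571 -0.004  0.821] [-11.3  -0.2 -33.7]
```

View pics/c7.png

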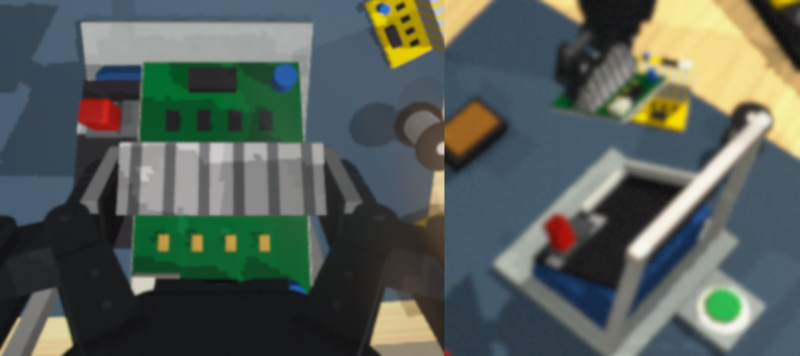

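Run:
```python
from h import *
from scipy.ndimage import label
for n in("w1","w5","top","scene"):
    D=np.load(f"pics/{n}.npz"); im=D["im"].astype(int); X=D["X"]; r,g,b=im[...,0],im[...,1],im[...,2]
    m=(g>r*1.5)&(g>b*1.3)&(abs(X[...,0]-.5)<.12)&(abs(X[...,1]+.23)<.08)
    l,k=label(m); 
    if k==0: print(n,"none"); continue
    m=l==np.argmax(np.bincount(l.ravel())[1:])+1
    if n in("w1","top","scene"):
        # project onto rim plane via ray intersection using the outline of the mask at z=.018
        c=manip.calibration(n)
        pts=np.argwhere(m)[:,::-1].astype(np.float32); hull=cv2.convexHull(pts).reshape(-1,1,2)
        d=np.dstack([cv2.undistortPoints(hull.astype(float),K(c),np.array(c["dist_coeffs"],float)),np.ones((len(hull),1))])[:,0]
        if n=="w1":
            T=np.array(c["tool_from_camera"]); R=Rot.from_rotvec([.001,-3.141,0]).as_matrix(); C=R@T[:3,3]+[.5151,.2047,.3732]; W=d@T[:3,:3].T@R.T
        else: R=np.array(c["R"]); C=-R.T@np.array(c["t"]); W=d@R
        Q=C+W*((.018-C[2])/W[:,2])[:,None]
        print(n,m.sum(),"rim outline",cv2.minAreaRect(Q[:,:2].astype(np.float32)*1000), "cols",pts[:,0].min())
```

```text
Traceback (most recent call last):
ValueError: cameras: scene, top, wrist
```

```bash
python3 -m pendant '1 -4.5 -1 0; 0 -4.8 -1 0; 0 -5 0 0; 0 -5 0 0; 0 -5 0 0; 0 -5 0 0; 0 -5 0 0; 0 -5 0 0; 0 0 0 0; 0 0 0 0'
```

```text
time: 13.65
tcp_pos: [0.5047, -0.1619, 0.226]
orientation: [-0.102, -3.138, -0.002]
contact_force: [0.2, 0.4, -2.6]
opening: 0.0715
finger_force: 42.5
```

Run:
```python
from h import *
from scipy.ndimage import label
cloud("wrist","w8"); cloud("top","t8")
s=manip.sense()
for n,p,t in(("w1",[.5151,.2047,.3732],[.001,-3.141,0]),("w8",s["tcp_pos"],s["orientation"]),("top",0,0),("scene",0,0)):
    D=np.load(f"pics/{n}.npz"); im=D["im"].astype(int); X=D["X"]; r,g,b=im[...,0],im[...,1],im[...,2]
    m=(g>r*1.4)&(g>b*1.25)&(abs(X[...,0]-.5)<.12)&(abs(X[...,1]+.23)<.08)&(X[...,2]<.04)
    l,k=label(m); m=l==np.argmax(np.bincount(l.ravel())[1:])+1
    cam="wrist" if n[0]=="w" else n; c=manip.calibration(cam)
    pts=np.argwhere(m)[:,::-1].astype(np.float32); hull=cv2.convexHull(pts).reshape(-1,1,2)
    d=np.dstack([cv2.undistortPoints(hull.astype(float),K(c),np.array(c["dist_coeffs"],float)),np.ones((len(hull),1))])[:,0]
    if cam=="wrist":
        T=np.array(c["tool_from_camera"]); R=Rot.from_rotvec(t).as_matrix(); C=R@T[:3,3]+p; W=d@T[:3,:3].T@R.T
    else: R=np.array(c["R"]); C=-R.T@np.array(c["t"]); W=d@R
    Q=C+W*((.018-C[2])/W[:,2])[:,None]
    rc=cv2.minAreaRect(Q[:,:2].astype(np.float32)*1000)
    print(n,m.sum(),"rim",np.round(rc[0],1),np.round(rc[1],1),round(rc[2],2),"floor mean",np.round(X[m&(X[...,2]<.009)].mean(0),4))
```

```text
w1 4794 rim [ 499.4 -225.5] [118.2 145.7] 85.17 floor mean [ 0.4976 -0.2348  0.0039]
w8 7267 rim [ 499.6 -229.6] [107.1 144. ] 85.7 floor mean [ 0.4874 -0.2337  0.0033]
top 1649 rim [ 499.1 -230.5] [109.6 147.9] 85.09 floor mean [ 0.5001 -0.2318  0.0036]
scene 2357 rim [ 499.8 -231.5] [110.6 149.7] 85.12 floor mean [ 0.4968 -0.2298  0.0044]
```

```bash
python3 -m pendant '1.4 -3.4 0 0; 1.5 -3.4 0 0; 0 0 4 0.9; 0 0 4 0; 0 0 4 0; 0 0 4 0; 0 0 3 0; 0 0 1.5 0; 0 0 0 0; 0 0 0 0' - 25
```

```text
time: 14.75
tcp_pos: [0.4728, -0.2262, 0.0224]
orientation: [0.12, 3.139, 0.0]
contact_force: [0.2, -0.1, -2.6]
opening: 0.0711
finger_force: 42.3
```

```bash
python3 -m pendant '0.1 -0.2 0.8 0; 0 0 0.6 0; 0 0 0 0; 0 0 0 0' && python3 -m pendant '0 0 0.2 0; 0 0 0 0; 0 0 0 0' && python3 -m pendant '0 0 0.2 0; 0 0 0 0; 0 0 0 0'
```

```text
time: 15.15
tcp_pos: [0.4711, -0.2291, 0.0082]
orientation: [0.122, 3.139, 0.0]
contact_force: [0.1, -0.1, -3.7]
opening: 0.0712
finger_force: 42.4
time: 15.45
tcp_pos: [0.4711, -0.229, 0.0061]
orientation: [0.122, 3.139, 0.0]
contact_force: [0.8, -0.1, -2.8]
opening: 0.071
finger_force: 42.4
time: 15.75
tcp_pos: [0.4711, -0.229, 0.0041]
orientation: [0.122, 3.139, 0.0]
contact_force: [-0.5, -0.3, -1.4]
opening: 0.0711
finger_force: 42.7
```

```bash
python3 -m pendant '0 0 0.15 0; 0 0 0 0; 0 0 0 0' && python3 -m pendant '0 0 0.15 0; 0 0 0 0; 0 0 0 0'
```

```text
time: 16.05
tcp_pos: [0.4718, -0.2292, 0.0034]
orientation: [0.122, 3.138, -0.001]
contact_force: [1.4, 2.0, 9.3]
opening: 0.0712
finger_force: 44.3
time: 16.35
tcp_pos: [0.4728, -0.2294, 0.0028]
orientation: [0.122, 3.135, -0.002]
contact_force: [5.4, 3.9, 17.8]
opening: 0.0712
finger_force: 45.6
```

```bash
python3 -m pendant '-0.35 0 0.05 0; 0 0 0 0; 0 0 0 0' - 20 && python3 -m pendant '-0.35 0 0.15 0; 0 0 0 0; 0 0 0 0'
```

```text
time: 16.65
tcp_pos: [0.4752, -0.2295, 0.0015]
orientation: [0.122, 3.138, -0.001]
contact_force: [0.4, 1.9, 11.6]
opening: 0.0714
finger_force: 44.8
time: 16.95
tcp_pos: [0.4785, -0.2297, -0.0002]
orientation: [0.122, 3.138, -0.001]
contact_force: [0.4, 0.5, 7.2]
opening: 0.0717
finger_force: 44.6
```

```bash
python3 -m pendant '-0.33 0 0.22 0; -0.32 0 0.23 0; 0 0 0 0' && python3 -m pendant '-0.3 0 0.27 0; -0.3 0 0.27 0; 0 0 0 0' && python3 -m pendant '-0.26 0 0.3 0; -0.26 0 0.3 0; 0 0 0 0; 0 0 0 0'
python3 - <<'E'
from h import *
s=manip.sense(); im,X=cloud("wrist","w9")
Rm=Rot.from_rotvec(s["orientation"]).as_matrix(); L=(X-s["tcp_pos"])@Rm*1000; im=im.astype(int); r,g,b=im[...,0],im[...,1],im[...,2]
for lo,hi in((-60,-5),(15,70)):
    m=(g>r*1.3)&(g>b*1.2)&(abs(L[...,1])<33)&(L[...,0]>lo)&(L[...,0]<hi)&(L[...,2]<0)&(L[...,2]>-70); P=X[m]
    if len(P)>50: 
        c=P.mean(0); n=np.linalg.svd(P-c,full_matrices=False)[2][2]; print(len(P),c.round(4),"normal",n.round(3),P.min(0).round(3),P.max(0).round(3))
E
```

```text
time: 17.25
tcp_pos: [0.4852, -0.2302, -0.0049]
orientation: [0.122, 3.138, -0.001]
contact_force: [1.2, 1.7, 6.3]
opening: 0.0715
finger_force: 44.8
time: 17.55
tcp_pos: [0.4914, -0.2307, -0.0103]
orientation: [0.122, 3.138, -0.001]
contact_force: [2.1, 1.0, 6.3]
opening: 0.071
finger_force: 45.3
time: 17.95
tcp_pos: [0.4967, -0.2312, -0.0162]
orientation: [0.122, 3.137, -0.001]
contact_force: [2.3, 1.3, 4.3]
opening: 0.0715
finger_force: 45.7
1741 [ 0.5366 -0.228   0.0243] normal [ 0.16  -0.02  -0.987] [ 0.526 -0.267  0.021] [ 0.552 -0.201  0.034]
10789 [ 0.4528 -0.2284  0.0109] normal [-0.134  0.012  0.991] [ 0.425 -0.263 -0.001] [ 0.484 -0.193  0.021]
```

```bash
python3 -m pendant '-0.22 0 0.33 0; -0.23 0 0.33 0; 0 0 0 0; 0 0 0 0' && python3 -m pendant '0 0 0.2 0; 0 0 0 0; 0 0 0 0'
cat > tilt.py <<'E'
from h import *
s=manip.sense(); im,X=cloud("wrist","w10")
Rm=Rot.from_rotvec(s["orientation"]).as_matrix(); L=(X-s["tcp_pos"])@Rm*1000; im=im.astype(int); r,g,b=im[...,0],im[...,1],im[...,2]
for lo,hi in((-60,-5),(15,55)):
    m=(g>r*1.3)&(g>b*1.2)&(abs(L[...,1])<33)&(L[...,0]>lo)&(L[...,0]<hi)&(X[...,2]<.025)&(X[...,2]>.006); P=X[m]
    if len(P)>50: print(len(P),np.median(P,0).round(4))
c=cv2.resize(im[100:420,110:450].astype(np.uint8),(640,600)); cv2.imwrite("pics/c10.png",c[...,::-1])
E
python3 tilt.py
```

```text
time: 18.4
tcp_pos: [0.5014, -0.2316, -0.0228]
orientation: [0.122, 3.137, -0.002]
contact_force: [5.5, 0.4, 4.0]
opening: 0.0713
finger_force: 46.6
time: 18.7
tcp_pos: [0.502, -0.2319, -0.0244]
orientation: [0.122, 3.135, -0.003]
contact_force: [6.4, 1.8, 8.5]
opening: 0.0718
finger_force: 47.3
638 [ 0.546  -0.2225  0.0116]
7239 [ 0.4669 -0.2296  0.0097]
```

```bash
python3 -m pendant '0 0 0.15 0; 0 0 0 0; 0 0 0 0' && python3 -m pendant '0 0 0.1 0; 0 0 0 0; 0 0 0 0'; python3 tilt.py
```

```text
time: 19.05
tcp_pos: [0.5024, -0.2321, -0.0256]
orientation: [0.122, 3.134, -0.003]
contact_force: [8.3, 1.6, 10.4]
opening: 0.0709
finger_force: 47.8
time: 19.35
tcp_pos: [0.5025, -0.2321, -0.0257]
orientation: [0.122, 3.134, -0.004]
contact_force: [5.4, 3.0, 23.2]
opening: 0.0709
finger_force: 49.2
555 [ 0.5461 -0.2228  0.0094]
7086 [ 0.467  -0.23    0.0093]
```

View pics/c10.png

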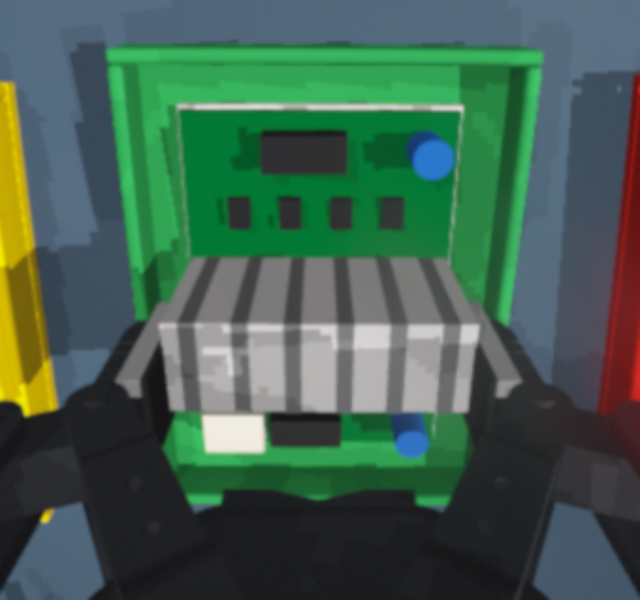

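The board lies flat within the tray (corner gaps at (180,107) and (462,107)), and the floor stops further descent. Releasing.

```bash
python3 -m pendant '0 0 -0.15 0; 0 0 0 0; 0 0 0 0' && python3 -m pendant '0 0 0 0; 0 0 0 0; 0 0 0 0; 0 0 0 0; 0 0 0 0' -1 && python3 -m pendant '0 0 -1 0; 0 0 -3 0; 0 0 -4 0; 0 0 -5 0; 0 0 -5 0; 0 0 -5 0; 0 0 -3 0; 0 0 0 0; 0 0 0 0'
python3 - <<'E'
from h import *
im,X=cloud("wrist","w11"); im=im.astype(int); r,g,b=im[...,0],im[...,1],im[...,2]
for nm,q in(("lo",(.45,.485)),("hi",(.53,.55))):
    m=(X[...,0]>q[0])&(X[...,0]<q[1])&(abs(X[...,1]+.231)<.03)&(g>r*1.3)&(X[...,2]>.003)&(X[...,2]<.03); print(nm,np.median(X[m],0).round(4),m.sum())
m=(abs(X[...,0]-.5)<.04)&(abs(X[...,1]+.23)<.06)&(X[...,2]>.035)&(X[...,2]<.06); print("sink",X[m].mean(0).round(4),cv2.minAreaRect(X[m][:,:2].astype(np.float32)*1000))
c=cv2.resize(im[60:420,100:460].astype(np.uint8),(560,560)); cv2.imwrite("pics/c11.png",c[...,::-1])
E
```

```text
time: 19.7
tcp_pos: [0.5011, -0.2317, -0.0257]
orientation: [0.122, 3.137, -0.002]
contact_force: [3.7, 2.2, 11.1]
opening: 0.0713
finger_force: 47.9
time: 20.2
tcp_pos: [0.5001, -0.2312, -0.0266]
orientation: [-0.122, -3.139, -0.0]
contact_force: [0.3, -0.5, 0.0]
opening: 0.0853
finger_force: 0.0
time: 21.1
tcp_pos: [0.4999, -0.2311, 0.2342]
orientation: [0.122, 3.138, -0.001]
contact_force: [0.7, -0.5, 0.6]
opening: 0.0855
finger_force: 0.0
lo [ 0.4673 -0.2302  0.0094] 1022
hi [ 0.5384 -0.221   0.0097] 396
sink [ 0.4957 -0.2322  0.0451] ((496.31854248046875, -232.04241943359375), (72.08936309814453, 23.869829177856445), 85.3908462524414)
```

View pics/c11.png

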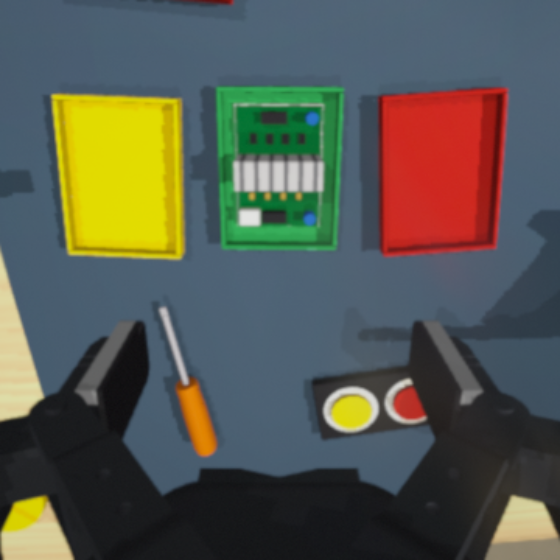

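Board is flat in the green tray at (280,165), level to 0.3 mm. Now I'll close the clamp.

```bash
python3 -m pendant '-0.5 4.6 0 0; -0.5 4.6 0 0; -0.5 4.6 0 0; -0.5 4.6 0 0; -0.5 4.6 0 0; -0.5 4.6 0 0; -0.5 4.5 0 0; -0.4 4.5 0 0; 0 0 0 -0.9; 0 0 0 0' -0.06 30
```

```text
time: 22.15
tcp_pos: [0.5668, 0.1313, 0.2319]
orientation: [-0.093, -3.137, 0.001]
contact_force: [1.4, -0.5, -0.8]
opening: 0.0453
finger_force: 0.0
```

```bash
python3 -m pendant '0 0 4 0; 0 0 4 0; 0 0 3 0; 0 0 2 0; 0 0 2 0; 0 0 2 0; 0 0 0 0; 0 0 0 0' && python3 -m pendant '0 0 0 0; 0 0 0 0; 0 0 0 0; 0 0 0 0; 0 0 0 0; 0 0 0 0' 1 30 && python3 -m pendant '0 0.8 0 0; 0 0.8 0 0; 0 0.8 0 0; 0 0.6 0 0; 0 0 0 0; 0 0 0 0'
```

```text
time: 22.95
tcp_pos: [0.5674, 0.1296, 0.0635]
orientation: [-0.1, -3.139, 0.0]
contact_force: [0.5, 0.9, 1.3]
opening: 0.0448
finger_force: 0.0
time: 23.55
tcp_pos: [0.568, 0.1311, 0.0648]
orientation: [0.097, 3.138, 0.001]
contact_force: [-2.1, 6.0, 6.0]
opening: 0.0234
finger_force: 31.5
time: 24.15
tcp_pos: [0.5699, 0.1608, 0.0649]
orientation: [0.097, 3.138, 0.001]
contact_force: [-1.2, 2.4, 6.3]
opening: 0.0234
finger_force: 31.5
```

```bash
python3 -m pendant '0 0.25 0 0; 0 0 0 0; 0 0 0 0' && python3 -m pendant '0 0.25 0 0; 0 0 0 0; 0 0 0 0'
```

```text
time: 24.45
tcp_pos: [0.57, 0.163, 0.0649]
orientation: [0.097, 3.138, 0.0]
contact_force: [-1.0, 0.5, 5.6]
opening: 0.0233
finger_force: 31.5
time: 24.75
tcp_pos: [0.57, 0.1634, 0.0648]
orientation: [0.097, 3.139, -0.004]
contact_force: [-3.0, -15.4, 8.1]
opening: 0.0233
finger_force: 32.0
```

Hard stop reached at closed after about 32 mm. Release, retreat and verify.

```bash
python3 -m pendant '0 0 0 0; 0 0 0 0; 0 0 0 0; 0 0 0 0' -0.06 && python3 -m pendant '0 0 -2 0; 0 0 -4 0; 0 0 -5 0; 0 0 -5 0; 1 0 -4 0; 0 0 0 0; 0 0 0 0; 0 0 0 0'
python3 - <<'E'
from h import *
a=np.radians(-3.7); Rz=np.array([[np.cos(a),-np.sin(a),0],[np.sin(a),np.cos(a),0],[0,0,1]])
B=np.array([[.8192,0,.5736],[0,1,0],[-.5736,0,.8192]]); o=np.array([.627,.2255,.1])
im,X=cloud("wrist","w12"); im=im.astype(int); r,g,b=im[...,0],im[...,1],im[...,2]
S=(X-o)@Rz@B.T*1000
m=(abs(S[...,0]+30)<30)&(abs(S[...,1]+70)<35)&(S[...,2]>38)&(S[...,2]<60)&(r>110)&(r>2.2*g)
print(np.percentile(S[m],[3,50,97],axis=0).round(1).tolist())
for l in("spool","tip_cleaner","screwdriver"):
    cloud("top","t12")if l=="spool" else 0
    print(l,[(np.round(q["box"]),round(q["conf"],2)) for q in manip.spot_in("top",l)[:1]])
E
```

```text
time: 25.15
tcp_pos: [0.5697, 0.1657, 0.0637]
orientation: [0.097, 3.14, 0.0]
contact_force: [0.7, -0.1, -0.6]
opening: 0.0458
finger_force: 0.0
time: 25.95
tcp_pos: [0.5593, 0.1661, 0.2623]
orientation: [-0.097, -3.138, 0.001]
contact_force: [-0.1, -0.7, 0.2]
opening: 0.045
finger_force: 0.0
[[-39.4, -77.4, 39.6], [-29.9, -66.1, 43.9], [-21.9, -54.7, 45.6]]
spool [(array([385., 192., 422., 236.]), 0.57)]
tip_cleaner []
screwdriver [(array([378., 120., 397., 177.]), 0.7)]
```

```bash
python3 -c "
from plant import manip
print(manip.close_job())"
```

```text
the job is handed in; nothing more can be done
None
```

The docked token was green, so I set the board down flat, heat sink up, in the green tray, then slid the clamp fully closed on the empty tester and handed the job in at about 26 s; the result wasn't reported. I never touched the spool, tip cleaner or screwdriver, though my last camera check couldn't confirm the spool and tip cleaner. I gripped the heat sink across its 72 mm ends rather than the 24 mm, because the pendant can't tilt the tool.

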